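# Put the press's hex key away in the push-latch drawer

## Robot

A 6-joint arm with a two-finger parallel gripper is mounted at the origin on a cart in front of the work surface, level with it; the furniture and walls round the work are solid. World frame = base frame: x ahead of the robot, y to its left, z up, the work surface at z = 0. Lengths are in m, angles in rad, forces in N, time in s.
With the tool pointing down it reaches from about 0.375 to 0.9 m from the base axis. Payload 3.1 kg.
Tool frame: the origin (TCP) lies between the finger pads; the fingertips stand 14 mm ahead of it and the grasp point (between the pads) lies 5 mm behind it (robot.finger_overhang is the distance from the TCP to the fingertips, in m); z points along the fingers, y is the line along which they close (so a half turn about z gives the same grasp; the last joint's range is limited). The gripper opens to 87 mm and grips with 3 to 60 N. Pads are 19 mm wide; open, the fingers measure 117 mm over their backs; the gripper's body (75 mm by 190 mm) begins 51 mm behind the grasp point.
Start: joints at [0.987, 0.527, 1.433, -0, 1.181, -0.178], TCP at [0.247, 0.574, 0.237] pointing down, gripper open.
Joint ranges: [-3.08, 3.08], [-0.75, 2.2], [0.22, 2.44], [-1.43, 4.57], [0, 2.65], [-2.85, 2.85]. Speed limits (rad/s): [2.79, 2.79, 3.14, 3.14, 3.14, 3.14].

## Interface

Orientations are given as a unit quaternion [x, y, z, w].
In Python, from rig import monitor, cams, workorder, robot gives the robot as it stands.
- The arm moves only by the tool send_rows, never from a script. Its argument "moves" is one flat list of numbers, 7 for each row, row after row: the opening, from 0 (shut) to 1 (fully open), then the shift along the world's x, y, z in cm, then the turn, a rotation vector about the world's x, y, z in rad. A call has 1 to 5 rows; each row is the pose to reach, as a shift and turn from the pose commanded when the call began; what a row does not reach only later rows make up. A row lasts 1/12 s, in which the tool goes at most 41.7 mm and 7.16 degrees, less where a joint would pass 70% of its speed; a pose out of reach is approached as far as the arm can. A call with a gripper value outside its range is refused whole. The fingers move at their own pace and stop on an object; "grip_force" is the grip in N (left out, the last holds). Time passes only in rows, so rows that repeat a pose let the fingers close. It gives the time, the measured TCP pose, the force, the opening and the grip force at its end, in the units of the state.
- monitor.get_obs(): the state, without advancing time (a new reading comes with each control period).
- cams.camera(name): name is "side" or "top" or "wrist"; returns a dict with "pixels" (400x640x3 uint8, blue, green, red), "range_z" (400x640 float32, m along the optical axis (not along the pixel's ray), 0 where there is no reading), "fovy" (degrees; the focal length in pixels is half the picture's height over the tangent of half this angle, whatever the lens; pixels are square), "cx", "cy" (the principal point, pixels), "rvec" (rotation vector, rad) and "tvec" (3), from world to camera coordinates, as OpenCV has them; the wrist camera has in their place "hand_eye" (4x4, takes a point from camera to tool coordinates, whose origin is the TCP and whose axes are the flange's). Camera axes: x right, y down, z forward; pixel columns grow to the right and rows downward; lengths in m; the calibration is good to about 2 mm. A picture is of the moment at which its call begins: read the wrist's pose just before it.
- workorder.hand_in(): hands the job in; it is judged then, once.
The state is a dict: "time": time; "q": joint angles; "joint_velocities": joint speeds; "joint_torque": joint torques, N m; "position": TCP position; "tool_rot": TCP orientation; "ft_force": force on the tool from outside, world axes, zero at the start; "moment": the same for the moment, N m; "grip_width": finger opening in m; "grip_force": force on a finger pad.
Only numpy, scipy, OpenCV 4.12 (cv2) and the standard library are available. Lean on these libraries where they do the work, as an engineer would, in place of code of your own. Each camera call takes 0.05 s, during which the arm holds its last target. There are 200 camera calls.

## Task

The drawer of the press's small green accessory box is shut on a push-push catch: press its front in once so that the catch lets go and the drawer springs right open. Lay the steel hex key in it, turned so that both of its legs drop fully into the notches of the two orange rests, then press the drawer home until the catch takes again, and leave it latched with the key in its rests. Leave the other things on the bench as they are.

Things in the scene. Friction and masses are not known exactly. Their poses are not given: they have to be found in the camera images.
- key_box: dark green steel box, 163 deep x 176 wide x 64 high (flat black rubber pad on top included), fixed to the bench, with one drawer. Origin: under it, 73 mm behind its front edge. x points into the box, away from its front; y to the left as one faces the front; z up. The drawer comes out along -x.
- drawer (a joint): how far it is out, in m: latched 0 to 0.001 (front 11 mm proud of the case), 0.118 sprung fully open, -0.0065 inner stop. Push-push catch: press to the stop (at least below -0.0055) and let go; a latched drawer is then freed, an open one latches. Each full press changes the state; a short one does nothing. A damped 2 N spring opens it in 1.5 s; slow sliding takes 3 N, over 5 N is the stop.
- drawer_front (a point): centre of the outer face of the drawer's front: green plate 164 wide x 48 high, from 8.5 to 56.5 mm above the bench, with a flat round black press mark 25 across at this point. No handle; it can only be pressed, along the box's +x. Moves with the drawer.
- key_place (a point): where the key's origin lies when seated, 28 mm above the bench, 66 behind the drawer's front face. The seated key has its x axis along the box's -y and its y axis along the box's +x. Moves with the drawer. Tray 110 x 154 inside, floor 12 and walls 37 mm above the bench. A punch (12 thick, up to 28 mm above the bench) is fixed along the tray's front, 12 to 24 mm behind the drawer front's face.
- long_notch (a point): bottom centre of the notch in the orange rest for the long leg, in the right half of the drawer: channel along the box's y, 16 long, open at both ends, 12 wide at the bottom, flaring to 21 at its top 10 mm above; bottom 28 mm above the bench. Moves with the drawer.
- short_notch (a point): bottom centre of the notch in the orange rest for the short leg, in the left half of the drawer: pocket along the box's x, 39 long and 12 wide at the bottom, closed at both ends, open to the right at the bend for the long leg; all sides flare out by 4.5 towards the top, 10 mm above; bottom 28 mm above the bench. Moves with the drawer.
- hex_key: loose L-shaped steel hex key, section 8 high x 9 wide, outer lengths 100 (long leg) and 36 (short leg), 60 g, lying flat. Origin: underside of the long leg, on its centre line, 40 mm from the short leg's centre line, near the centre of mass: grip there across the 9 mm. x runs along the long leg to its free end (55 mm off); y to the side to which the short leg (at x = -40 mm) points; z up.
- key_long_end (a point): point on the underside of the key's long leg, 39 mm from the origin towards its free end; lies at long_notch when seated.
- key_short_end (a point): point on the underside of the key's short leg (x = -40, y = 20 mm in the key's frame); lies at short_notch when seated.
- the_hand_press: bystander: green cast hand press, fixed, always in the same place, beyond the key. Base plate 120 deep x 170 wide x 16 high, turned 14 degrees (within x 0.556 to 0.714, y 0.03 to 0.23 m); column, head and ram rise to 0.27 m, and a lever with a ball slants up beyond it to the right. Keep the gripper's body and wrist on the near side of it.
- tin: bystander: round white tin with an orange-brown top, 67 across, 32 high. Origin: centre of its underside.
- wax: bystander: yellow block of beeswax, 35 x 52 x 21. Origin: centre of its underside.
- glue: bystander: white and blue glue bottle with a red cone tip, 43 across, 143 high. Origin: centre of its underside.
Mind the look-alikes: they are no part of the job. Leave any red look-alike of the hex_key alone.

How it is judged:
On the way, in this order (a step that is already met when the one before it is completed fails the run):
1. the catch has let go and the drawer stands open, at least 100 mm out (value of joint drawer above 0.1 m), for 0.2 s.
2. with the drawer open, the key lies let go in its rests, both legs at the bottom of their notches (marked points within 5 mm) (value of joint drawer above 0.09 m and distance between key_long_end and long_notch below 0.005 m and distance between key_short_end and short_notch below 0.005 m and contact force between the fingers and hex_key below 0.05 N), for 0.2 s.
At the end, for the whole second after the job is handed in: The drawer is held by its catch, at rest at its latched position (joint between -2 and 3 mm), and the key lies still in its rests inside it, each leg's marked point within 5 mm of the bottom of its notch (value of joint drawer between -0.002 and 0.003 m and velocity of joint drawer between -0.005 and 0.005 m/s and distance between key_long_end and long_notch below 0.005 m and distance between key_short_end and short_notch below 0.005 m and linear speed of hex_key below 0.01 m/s); the robot touches nothing.
It fails at once if the rivet tin was pushed more than 30 mm from its place or knocked over (distance of tin from where it was at the start of the episode above 0.03 m or angle between tin's own z axis and vertical above 0.5 rad).
It fails at once if the beeswax block was pushed more than 30 mm from its place or knocked over (distance of wax from where it was at the start of the episode above 0.03 m or angle between wax's own z axis and vertical above 0.5 rad).
It fails at once if the glue bottle was pushed more than 30 mm from its place or knocked over (distance of glue from where it was at the start of the episode above 0.03 m or angle between glue's own z axis and vertical above 0.5 rad).
It also fails if it takes over 72 s, if anything falls off the work surface, if the arm or the gripper's body presses on something with over 40 N, if the wrist force passes 120 N, or if a joint passes its speed limit or range.

## Working session

There is one attempt and no reset: what is moved stays moved. The work goes in short steps, Python scripts to look and compute and a tool call to move; the robot and the scene stay as the last step left them, time stands still between calls to the robot, and variables do not carry over. Pictures are saved under pics/ and viewed, at most 10 in all, crops included, and the job is handed in when it is done.

Besides the shell and the picture viewer there is one more tool, called after "Request:" as name(argument=value, ...), one argument or row to a line, values as JSON. send_rows: Moves the arm, as the interface text tells. Its arguments: {"type":"object","properties":{"moves":{"type":"array","items":{"type":"number"}},"grip_force":{"type":"number"}},"required":["moves"]}

```bash
mkdir -p pics; cat > h.py <<'E'
import numpy as np, cv2
from scipy.spatial.transform import Rotation as R
from rig import monitor, cams, workorder, robot
def get(name):
    s=monitor.get_obs(); c=cams.camera(name)
    f=200/np.tan(np.radians(c["fovy"])/2)
    K=np.array([[f,0,c["cx"]],[0,f,c["cy"]],[0,0,1]])
    if name=="wrist":
        T=np.eye(4);T[:3,:3]=R.from_quat(s["tool_rot"]).as_matrix();T[:3,3]=s["position"]
        M=T@np.array(c["hand_eye"]); Rc,o=M[:3,:3],M[:3,3]
    else:
        Rm=R.from_rotvec(np.ravel(c["rvec"])).as_matrix(); Rc=Rm.T; o=-Rc@np.ravel(c["tvec"])
    return dict(img=c["pixels"],d=c["range_z"],K=K,R=Rc,o=o)
def ray(v,uv):
    uv=np.atleast_2d(uv).astype(float)
    p=np.c_[uv,np.ones(len(uv))]@np.linalg.inv(v["K"]).T
    return p@v["R"].T
def plane(v,uv,z):
    r=ray(v,uv); return v["o"]+r*((z-v["o"][2])/r[:,2])[:,None]
def cloud(v):
    h,w=v["d"].shape; g=np.stack(np.meshgrid(np.arange(w),np.arange(h)),-1).reshape(-1,2)
    return (v["o"]+ray(v,g)*v["d"].reshape(-1,1)).reshape(h,w,3)
def proj(v,P):
    c=(np.atleast_2d(P)-v["o"])@v["R"]; c=c@v["K"].T; return c[:,:2]/c[:,2:]
E
python3 - <<'E'
from h import *
for n in ("top","side"):
    v=get(n); cv2.imwrite(f"pics/{n}0.png",v["img"]); print(n,v["o"].round(3),v["R"][:,2].round(2),(v["d"]>0).mean(),v["K"][0,0])
s=monitor.get_obs(); print(s["position"],s["tool_rot"],s["ft_force"],s["time"])
E
```

```text
top [0.38  0.004 1.181] [ 0.16  0.02 -0.99] 0.9960703125 397.58878737730225
side [0.046 0.202 0.994] [ 0.48 -0.17 -0.86] 0.99587109375 411.1701089099522
[0.24633034 0.5737203  0.23567827] [ 2.01530577e-01  9.79481739e-01 -8.97075026e-04 -3.79178840e-04] [ 0.56702766 -0.13586816 -0.19197475] 0.1
```

View pics/top0.png

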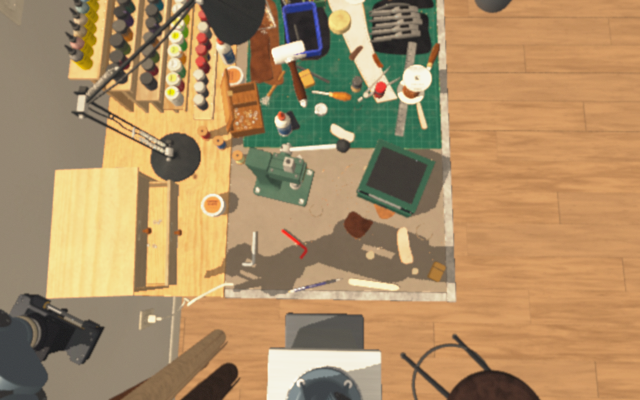

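View pics/side0.png

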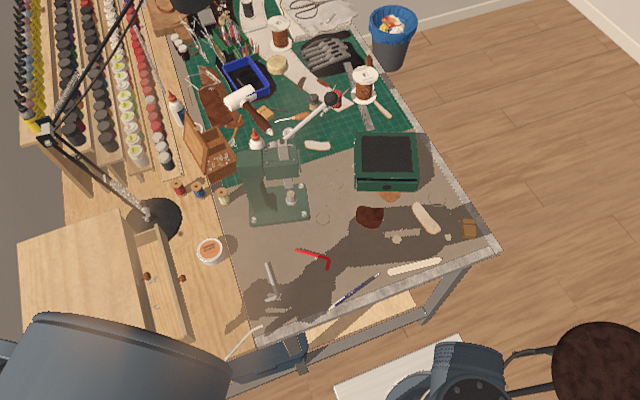

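Top view: box at about (395,180) with its front facing the robot (down in the picture), grey key at (254,248), red look-alike at (297,243), tin at (212,204). Side view: box at (386,163), grey key at (271,280), red one at (314,258). Next I segment the box and the grey key.

```bash
python3 - <<'E'
from h import *
out=[]
for n,kr,br in (("top",(235,225,275,272),(345,135,445,225)),("side",(255,252,295,305),(340,120,430,205))):
    v=get(n); C=cloud(v); img=v["img"]
    # box top by height
    x0,y0,x1,y1=br; m=np.zeros(img.shape[:2],np.uint8)
    m[y0:y1,x0:x1]=((C[y0:y1,x0:x1,2]>0.052)&(C[y0:y1,x0:x1,2]<0.085))
    n_,l,s,_=cv2.connectedComponentsWithStats(m); m=(l==1+np.argmax(s[1:,4]))
    P=C[m]; top=P[P[:,2]>np.percentile(P[:,2],50)-0.006]; print(n,"box z",np.percentile(P[:,2],[5,50,95]).round(4))
    r=cv2.minAreaRect((top[:,:2]*1000).astype(np.float32)); print(" rect",np.round(r[0],1),np.round(r[1],1),round(r[2],2)); print(cv2.boxPoints(r).round(1).tolist())
    x0,y0,x1,y1=kr
    crop=img[y0:y1,x0:x1]; hsv=cv2.cvtColor(crop,cv2.COLOR_BGR2HSV)
    z=C[y0:y1,x0:x1,2]; print(" key z pct",np.percentile(z,[5,50,90,97,99]).round(4))
    bx=br; a=cv2.resize(crop,None,fx=8,fy=8,interpolation=cv2.INTER_NEAREST); b=cv2.resize(img[bx[1]:bx[3],bx[0]:bx[2]],None,fx=4,fy=4,interpolation=cv2.INTER_CUBIC)
    H=430; c=np.zeros((H,760,3),np.uint8); c[:min(H,a.shape[0]),:a.shape[1]]=a[:H]; c[:min(H,b.shape[0]),340:340+b.shape[1]]=b[:H]; cv2.imwrite(f"pics/{n}_crop.png",c)
E
```

```text
top box z [0.0598 0.0636 0.0673]
 rect [ 647.9 -199.8] [176.  163.8] 67.26
[[538.4000244140625, -249.3000030517578], [689.5, -312.6000061035156], [757.5, -150.39999389648438], [606.4000244140625, -87.0]]
 key z pct [-0.0035  0.0004  0.0043  0.0082  0.0109]
side box z [0.0582 0.0617 0.0649]
 rect [ 646.3 -198.1] [176.8 167.2] 67.58
[[535.2999877929688, -247.89999389648438], [689.9000244140625, -311.70001220703125], [757.2999877929688, -148.1999969482422], [602.7999877929688, -84.5]]
 key z pct [-0.0042 -0.0011  0.0025  0.0066  0.0084]
```

View pics/top_crop.png

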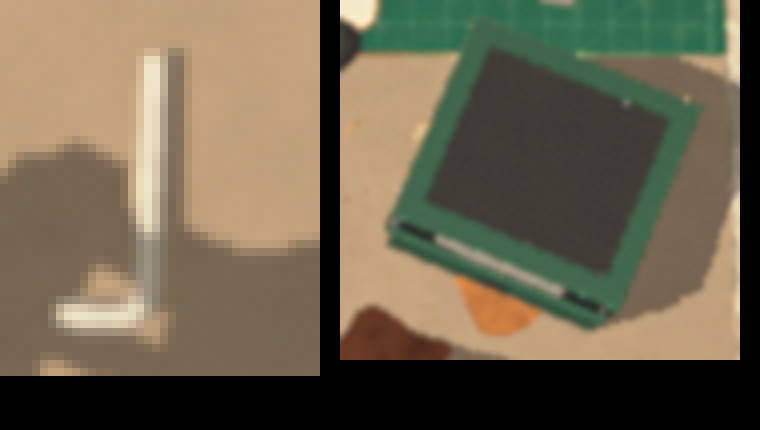

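Top crop: the key's long leg runs from its free end at (153,50) down to the bend at (145,315), with the short leg to the left. That puts key x along world +x and key y along +y. The box front centre is near (571,-167) mm, with box x at about -22.6°. I'll move toward the press standoff with the fingers shut.

Request:
send_rows(
  moves=[0, 1.4, -3.9, 0, 0, 0, 0, 0, 2.8, -7.8, 0, 0, 0, 0, 0, 4.2, -11.7, 0, 0, 0, 0, 0, 5.6, -15.6, 0, 0, 0, 0, 0, 7, -19.5, 0, 0, 0, 0],
)

```text
time: 0.62
position: [0.3072, 0.3814, 0.2361]
tool_rot: [0.2, 0.98, 0.002, -0.008]
ft_force: [2.9, -2.0, 0.1]
grip_width: 0.0614
grip_force: 0.0
```

Request:
send_rows(
  moves=[0, 1.4, -3.9, 0, 0, 0, 0, 0, 2.8, -7.8, 0, 0, 0, 0, 0, 4.2, -11.7, 0, 0, 0, 0, 0, 5.6, -15.6, 0, 0, 0, 0, 0, 7, -19.5, 0, 0, 0, 0],
)

```text
time: 1.03
position: [0.3868, 0.1825, 0.2367]
tool_rot: [0.201, 0.98, 0.0, 0.0]
ft_force: [0.1, 0.6, 0.8]
grip_width: 0.0281
grip_force: 0.0
```

```bash
python3 - <<'E'
from h import *
s=monitor.get_obs(); print(s["position"],s["q"])
v=get("wrist"); cv2.imwrite("pics/w1.png",v["img"])
t=get("top");C=cloud(t)
# heights in front of the box (drawer sweep + tool)
d=np.array([.923,-.385]);y=np.array([.385,.923]);f=np.array([.5724,-.1682])
L=C[...,:2]-f; a=L@d;b=L@y
m=(a>-.3)&(a<-.02)&(abs(b)<.14)
for lo in np.arange(-.3,-.02,.04):
    k=m&(a>=lo)&(a<lo+.04); print(round(lo,2),np.percentile(C[...,2][k],[50,95,99,100]).round(3))
E
```

```text
[0.38682212 0.18251844 0.23671366] [ 1.78344390e-01  2.62128025e-01  1.90326789e+00  4.31721230e-06
  9.75730809e-01 -9.87357847e-01]
-0.3 [0.    0.006 0.011 0.014]
-0.26 [0.004 1.181 1.181 1.181]
-0.22 [0.    0.005 0.007 0.009]
-0.18 [0.    0.004 0.006 0.009]
-0.14 [0.001 0.006 0.008 0.011]
-0.1 [0.002 0.007 0.009 0.011]
-0.06 [0.001 0.005 0.008 0.01 ]
```

View pics/w1.png

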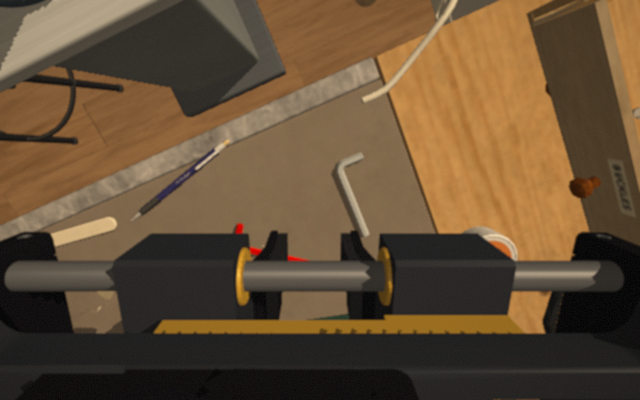

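The wrist view shows the grey key complete: free end (366,234), bend (341,168), short end (362,156). The drawer's sweep area is clear. I'll measure the key from this view after the press and move on to the standoff now.

Request:
send_rows(
  moves=[0, 1.4, -3.9, 0, 0, 0, 0, 0, 2.8, -7.8, 0, 0, 0, 0, 0, 4.2, -11.7, 0, 0, 0, 0, 0, 5.6, -15.6, 0, 0, 0, 0, 0, 7, -19.5, 0, 0, 0, 0],
)

```text
time: 1.55
position: [0.457, -0.0117, 0.2366]
tool_rot: [0.201, 0.98, 0.0, 0.0]
ft_force: [1.2, 0.5, 0.5]
grip_width: 0.0006
grip_force: 0.0
```

Request:
send_rows(
  moves=[0, 1.2, -3.3, 0, 0, 0, 0, 0, 2.4, -6.6, 0, 0, 0, 0, 0, 3.6, -9.9, 0, 0, 0, 0, 0, 4.8, -13.2, 0, 0, 0, 0, 0, 4.8, -13.2, -2, 0, 0, 0],
)

```text
time: 1.97
position: [0.5111, -0.1499, 0.2198]
tool_rot: [0.203, 0.979, -0.003, 0.007]
ft_force: [0.6, -0.0, -0.1]
grip_width: 0.0004
grip_force: 0.0
```

Request:
send_rows(
  moves=[0, 0, 0, -4, 0, 0, 0, 0, 0, 0, -8, 0, 0, 0, 0, 0, 0, -12, 0, 0, 0, 0, 0, 0, -16, 0, 0, 0, 0, 0, 0, -18, 0, 0, 0],
)

```text
time: 2.38
position: [0.5028, -0.1408, 0.0325]
tool_rot: [0.201, 0.98, 0.001, -0.003]
ft_force: [-0.7, 0.7, -0.0]
grip_width: 0.0006
grip_force: 0.0
```

```bash
python3 - <<'E'
from h import *
s=monitor.get_obs(); p=s["position"]; print(p,s["tool_rot"],s["ft_force"],s["grip_width"])
# refine box frame from two views with hull-free fit; face contact estimate
d=np.array([.923,-.385]);y=np.array([.385,.923]);f=np.array([.5724,-.1682])
rel=np.array(p)[:2]-f; print("ahead of case front",rel@d,"lateral",rel@y)
# press mark in the side view: dark blob on the front; corners of drawer front top edge
v=get("side"); C=cloud(v)
L=C[...,:2]-f; a=L@d;b=L@y;z=C[...,2]
m=(abs(b)<.09)&(a>-.03)&(a<-.002)&(z>.012)&(z<.054)
print(m.sum(),np.percentile(a[m],[5,25,50,75,95]).round(4))
E
```

```text
[ 0.50278987 -0.14082294  0.03254188] [ 0.20137083  0.97951015  0.00098025 -0.00294851] [-0.71815647  0.68450682 -0.04924426] 0.0005775718996449328
ahead of case front -0.074790315267704 lateral -0.0015308689884380097Traceback (most recent call last):
  File "<stdin>", line 10, in <module>
    return _quantile_unchecked(
        a, q, axis, out, overwrite_input, method, keepdims, weights)
    return _ureduce(a,
                    func=_quantile_ureduce_func,
    ...<5 lines>...
                    overwrite_input=overwrite_input,
                    method=method)
    r = func(a, **kwargs)
    result = _quantile(arr,
                       quantiles=q,
    ...<2 lines>...
                       out=out,
                       weights=wgt)
    slices_having_nans = np.isnan(arr[-1, ...])
                                  ~~~^^^^^^^^^
IndexError: index -1 is out of bounds for axis 0 with size 0
```

Request:
send_rows(
  moves=[0, 1.48, -0.62, 0.2, 0, 0, 0, 0, 2.95, -1.23, 0.2, 0, 0, 0, 0, 4.15, -1.73, 0.2, 0, 0, 0, 0, 4.43, -1.85, 0.2, 0, 0, 0, 0, 4.43, -1.85, 0.2, 0, 0, 0],
)

```text
time: 2.85
position: [0.5498, -0.1609, 0.0392]
tool_rot: [0.201, 0.98, -0.0, 0.0]
ft_force: [0.3, 0.2, -0.3]
grip_width: 0.0004
grip_force: 0.0
```

Request:
send_rows(
  moves=[0, 0.14, -0.06, 0, 0, 0, 0, 0, 0.28, -0.12, 0, 0, 0, 0, 0, 0.42, -0.17, 0, 0, 0, 0, 0, 0.55, -0.23, 0, 0, 0, 0, 0, 0.55, -0.23, 0, 0, 0, 0],
)

```text
time: 3.27
position: [0.5539, -0.163, 0.0386]
tool_rot: [0.202, 0.979, 0.0, -0.001]
ft_force: [-2.4, 2.1, 0.8]
grip_width: 0.0006
grip_force: 1.2
```

Request:
send_rows(
  moves=[0, 0.14, -0.06, 0, 0, 0, 0, 0, 0.28, -0.12, 0, 0, 0, 0, 0, 0.42, -0.17, 0, 0, 0, 0, 0, 0.55, -0.23, 0, 0, 0, 0, 0, 0.55, -0.23, 0, 0, 0, 0],
)

```text
time: 3.68
position: [0.5567, -0.1643, 0.0384]
tool_rot: [0.201, 0.98, 0.001, -0.004]
ft_force: [-6.7, 3.0, 7.0]
grip_width: 0.0005
grip_force: 4.2
```

Request:
send_rows(
  moves=[0, 0.14, -0.06, 0, 0, 0, 0, 0, 0.28, -0.12, 0, 0, 0, 0, 0, 0.28, -0.12, 0, 0, 0, 0],
)

```text
time: 3.93
position: [0.5568, -0.1643, 0.0382]
tool_rot: [0.201, 0.98, 0.002, -0.007]
ft_force: [-11.4, 5.0, 10.6]
grip_width: 0.0004
grip_force: 6.5
```

At the stop. I'll retreat quickly so the drawer can spring out, then lift.

Request:
send_rows(
  moves=[0, -3.78, 1.58, 0, 0, 0, 0, 0, -7.56, 3.16, 0, 0, 0, 0, 0, -11.3, 4.7, 0, 0, 0, 0, 0, -13.8, 5.8, 0, 0, 0, 0, 0, -13.8, 5.8, 4, 0, 0, 0],
)

```text
time: 4.35
position: [0.4142, -0.1037, 0.0721]
tool_rot: [0.202, 0.979, 0.004, -0.012]
ft_force: [-1.2, -0.2, -1.2]
grip_width: 0.0005
grip_force: 0.0
```

Request:
send_rows(
  moves=[0, 0, 0, 4, 0, 0, 0, 0, -0.5, 2, 8, 0, 0, 0, 0.5, -1, 5, 11, 0, 0, 0, 1, -1.5, 9, 13, 0, 0, 0, 1, -2, 13, 14, 0, 0, 0],
)

```text
time: 4.77
position: [0.4089, 0.0137, 0.2198]
tool_rot: [0.203, 0.979, -0.0, 0.005]
ft_force: [0.9, 0.4, -0.6]
grip_width: 0.0131
grip_force: 0.0
```

Request:
send_rows(
  moves=[1, 0, 4, 0, 0, 0, 0, 1, 0, 8, 0, 0, 0, 0, 1, 0, 8, 0, 0, 0, 0, 1, 0, 8, 0, 0, 0, 0],
)

```text
time: 5.1
position: [0.4067, 0.096, 0.2172]
tool_rot: [0.199, 0.98, 0.0, 0.002]
ft_force: [0.8, -0.8, -0.7]
grip_width: 0.0391
grip_force: 0.0
```

```bash
python3 - <<'E'
from h import *
s=monitor.get_obs(); print(s["time"],s["position"],s["tool_rot"])
v=get("wrist"); cv2.imwrite("pics/w2.png",v["img"])
t=get("top"); crop=t["img"][135:275,235:445]; c=cv2.resize(crop,None,fx=3.8,fy=3.8,interpolation=cv2.INTER_CUBIC)
cv2.imwrite("pics/t2.png",c)
E
```

```text
5.1 [0.40668672 0.09602061 0.21721091] [1.98681832e-01 9.80062090e-01 9.32583264e-05 1.95491367e-03]
```

View pics/t2.png

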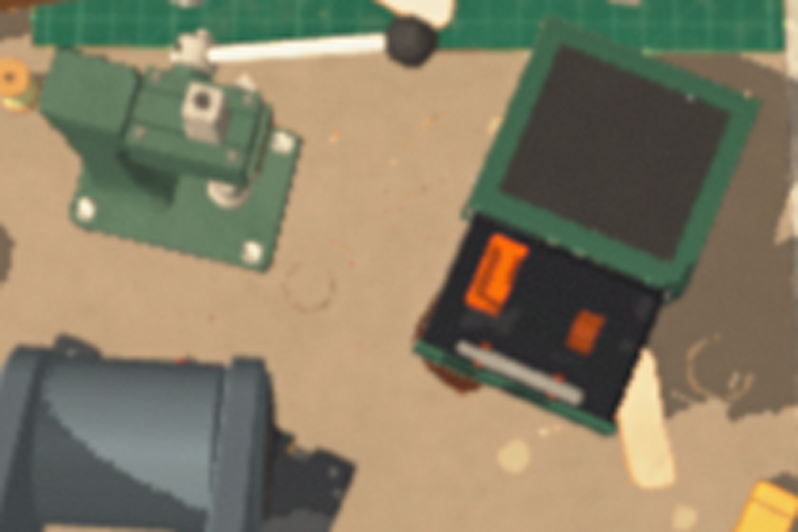

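View pics/w2.png

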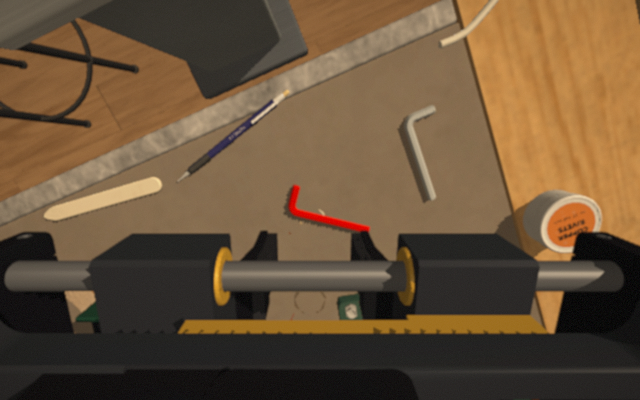

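Top crop: the drawer stands open, with the short-leg rest at (497,275) and the long-leg rest at (584,332). Wrist view: the key's free end is at (431,198), its bend at (408,118) and its short tip at (434,108). Next I measure the key and the rests.

```bash
cat >> h.py <<'E'
def keymask(v,roi):
    x0,y0,x1,y1=roi; hsv=cv2.cvtColor(v["img"],cv2.COLOR_BGR2HSV)[y0:y1,x0:x1].astype(int)
    bg=np.median(hsv.reshape(-1,3),0)
    m=((hsv[...,1]<bg[1]-25)&(hsv[...,2]>70)).astype(np.uint8)
    n,l,s,_=cv2.connectedComponentsWithStats(m); k=1+np.argmax(s[1:,4]); r,c=np.nonzero(l==k)
    return np.c_[c+x0,r+y0],bg
def keypose(v,roi,z=.008):
    uv,bg=keymask(v,roi); P=plane(v,uv,z)[:,:2]*1000
    L=P; 
    for i in range(12):
        vx,vy,cx,cy=cv2.fitLine(L.astype(np.float32),cv2.DIST_HUBER,0,.01,.01).ravel()
        n=(P-[cx,cy])@[-vy,vx]; L=P[abs(n)<max(6,20-2*i)]
    d=np.array([vx,vy]); n=np.array([-vy,vx]); c=np.array([cx,cy])
    a=(P-c)@d; b=(P-c)@n; off=a[abs(b)>15]
    if np.median(off)>np.median(a[abs(b)<6]): d=-d;n=-n;a=-a;b=-b
    w=np.percentile(b[(a>np.percentile(a,60))],[3,97]); mid=w.mean()
    lo,hi=np.percentile(a[abs(b-mid)<3],[1,99]); sh=np.median(a[abs(b-mid)>12])
    return dict(n=len(uv),org=c+d*(hi-55)+n*mid,org2=c+d*(sh+40)+n*mid,yaw=np.degrees(np.arctan2(d[1],d[0])),len=hi-lo,width=np.diff(w)[0],short=[b.min()-mid,b.max()-mid],uv_end=uv[np.argmax(a)],uv_bend=uv[np.argmin(a+0*b)])
def show(k): print({a:np.round(b,1).tolist() for a,b in k.items()})
E
python3 - <<'E'
from h import *
v2=get("wrist"); k2=keypose(v2,(385,90,455,215)); show(k2)
img=cv2.imread("pics/w1.png"); T=np.eye(4); T[:3,:3]=R.from_quat([.201,.98,0,0]).as_matrix(); T[:3,3]=[.38682212,.18251844,.23671366]
M=T@np.array(cams.camera("wrist")["hand_eye"]); v1=dict(img=img,K=v2["K"],R=M[:3,:3],o=M[:3,3])
k1=keypose(v1,(325,140,385,225+15)); show(k1)
P1=np.c_[k1["org"],0]
for e in ("uv_end","uv_bend"):
    r1=ray(v1,k1[e])[0];r2=ray(v2,k2[e])[0]
    A=np.c_[r1,-r2]; t=np.linalg.lstsq(A,v2["o"]-v1["o"],rcond=None)[0]; print(e,(v1["o"]+r1*t[0]).round(4),(v2["o"]+r2*t[1]).round(4))
# orange rests from top and side views
for n,roi in (("top",(340,180,420,260)),("side",(340,160,430,230))):
    v=get(n); hsv=cv2.cvtColor(v["img"],cv2.COLOR_BGR2HSV); x0,y0,x1,y1=roi
    m=np.zeros(hsv.shape[:2],np.uint8); h=hsv[y0:y1,x0:x1]; m[y0:y1,x0:x1]=(h[...,0]<14)&(h[...,1]>190)&(h[...,2]>90)
    C=cloud(v); nn,l,s,cc=cv2.connectedComponentsWithStats(m)
    for i in range(1,nn):
        if s[i,4]>15:
            pp=C[l==i]; print(n,s[i].tolist(),cc[i].round(1),"depth z",np.percentile(pp[:,2],[10,50,90]).round(4),"xy38",plane(v,cc[i],.038)[0].round(4))
E
```

```text
{'n': 979, 'org': [426.7, 211.4], 'org2': [427.2, 211.3], 'yaw': -1.100000023841858, 'len': 95.2, 'width': 9.0, 'short': [-5.5, 31.3], 'uv_end': [436, 198], 'uv_bend': [432, 104]}
{'n': 788, 'org': [426.9, 212.2], 'org2': [426.9, 212.2], 'yaw': -1.100000023841858, 'len': 95.4, 'width': 9.0, 'short': [-5.6, 30.1], 'uv_end': [366, 236], 'uv_bend': [357, 153]}Traceback (most recent call last):
  File "<stdin>", line 6, in <module>
    res = self.concatenate(tuple(objs), axis=axis)
ValueError: all the input array dimensions except for the concatenation axis must match exactly, but along dimension 0, the array at index 0 has size 2 and the array at index 1 has size 1
```

Request:
send_rows(
  moves=[0.5, 0.7, 3.7, -1, 0, 0, 0.1, 0.5, 1.4, 7.4, -3, 0, 0, 0.2, 0.5, 2.2, 11.2, -5, 0, 0, 0.3, 0.5, 2.2, 11.2, -8, 0, 0, 0.387, 0.5, 2.2, 11.2, -11, 0, 0, 0.387],
)

```text
time: 5.72
position: [0.4302, 0.2068, 0.1058]
tool_rot: [0.008, 1.0, 0.0, 0.002]
ft_force: [0.1, -0.1, -0.1]
grip_width: 0.0448
grip_force: 0.0
```

Request:
send_rows(
  moves=[0.5, 0, 0, -1, 0, 0, 0, 0.5, 0, 0, -1, 0, 0, 0, 0.5, 0, 0, -1, 0, 0, 0],
)

```text
time: 5.97
position: [0.4282, 0.2049, 0.096]
tool_rot: [0.011, 1.0, -0.0, -0.001]
ft_force: [0.3, -0.8, -0.1]
grip_width: 0.0437
grip_force: 0.0
```

```bash
python3 - <<'E'
from h import *
s=monitor.get_obs(); M=R.from_quat(s["tool_rot"]).as_matrix(); print(s["position"],np.degrees(np.arctan2(M[1,1],M[0,1])),s["q"],s["grip_width"])
for n,roi in (("top",(340,180,420,260)),("side",(330,160,430,250))):
    v=get(n); hsv=cv2.cvtColor(v["img"],cv2.COLOR_BGR2HSV); x0,y0,x1,y1=roi
    m=np.zeros(hsv.shape[:2],np.uint8); h=hsv[y0:y1,x0:x1]; m[y0:y1,x0:x1]=(h[...,0]<14)&(h[...,1]>190)&(h[...,2]>90)
    C=cloud(v); nn,l,st,cc=cv2.connectedComponentsWithStats(m)
    for i in range(1,nn):
        if st[i,4]>15:
            pp=C[l==i]; print(n,st[i].tolist(),"depth z",np.percentile(pp[:,2],[10,50,90]).round(4),"xy38",plane(v,cc[i],.038)[0].round(4))
    d=np.array([.923,-.385]);y=np.array([.385,.923]);f=np.array([.5724,-.1682])
    L=C[...,:2]-f;a=L@d;b=L@y;z=C[...,2]
    k=(abs(b)<.075)&(a<-.03)&(a>-.2)&(z>.047)&(z<.065); print(n,"drawer front rim a",k.sum(),np.percentile(a[k],[3,50,97]).round(4), np.percentile(b[(abs(b)<.15)&(a<-.03)&(a>-.2)&(z>.047)&(z<.065)],[1,99]).round(4))
E
```

```text
[0.42815257 0.20485602 0.09597682] 88.76461693830258 [ 2.10302469e-01  5.70618418e-01  1.92596625e+00 -2.09024085e-04
  6.46519727e-01 -1.33876508e+00] 0.0436842701587141
top [357, 202, 13, 20, 153] depth z [0.0261 0.0321 0.0389] xy38 [ 0.5436 -0.1069  0.038 ]
top [383, 222, 9, 10, 63] depth z [0.019  0.0298 0.037 ] xy38 [ 0.5003 -0.1741  0.038 ]
top drawer front rim a 130 [-0.1287 -0.1258 -0.1225] [-0.0789  0.0807]
side [366, 190, 10, 20, 94] depth z [0.0248 0.0312 0.0368] xy38 [ 0.5371 -0.1001  0.038 ]
side drawer front rim a 192 [-0.1318 -0.1292 -0.1249] [-0.0788  0.082 ]
```

Request:
send_rows(
  moves=[0.5, -0.1, 0.7, 0, 0, 0, 0, 0.5, -0.1, 0.7, -2, 0, 0, 0, 0.5, -0.1, 0.7, -4, 0, 0, 0, 0.5, -0.1, 0.7, -6, 0, 0, 0, 0.5, -0.1, 0.7, -6, 0, 0, 0],
)

```text
time: 6.48
position: [0.4259, 0.2132, 0.0352]
tool_rot: [0.01, 1.0, -0.0, -0.001]
ft_force: [-1.3, -0.7, 0.1]
grip_width: 0.0435
grip_force: 0.0
```

```bash
python3 - <<'E'
from h import *
s=monitor.get_obs(); print(s["position"])
v=get("wrist"); c=v["img"]; p=proj(v,[[.4819,.2108,.008],[.3869,.2126,.008],[.3870,.2434,.008],[.4269,.2118,.008]]); print(p.round(0).tolist())
for q in p: cv2.circle(c,tuple(int(i) for i in q),3,(0,255,255),1)
cv2.imwrite("pics/w3.png",c)
E
```

```text
[0.42586748 0.21320264 0.03524222]
[[313.0, 323.0], [312.0, 173.0], [369.0, 172.0], [312.0, 241.0]]
```

View pics/w3.png

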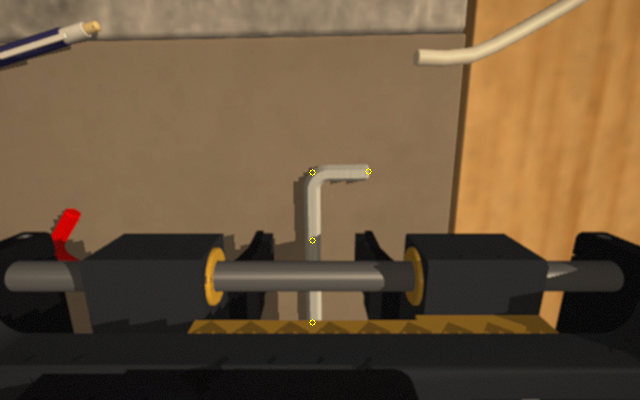

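The key (bend at (312,173), long leg down column 314) matches the projected estimate and lies centred between the fingers. I'll descend and grip.

Request:
send_rows(
  moves=[0.5, 0.1, -0.1, -1, 0, 0, 0, 0.5, 0.1, -0.1, -1.9, 0, 0, 0, 0.5, 0.1, -0.1, -1.9, 0, 0, 0, 0, 0.1, -0.1, -1.9, 0, 0, 0, 0, 0.1, -0.1, -1.9, 0, 0, 0],
  grip_force=20,
)

```text
time: 6.95
position: [0.4278, 0.2123, 0.0179]
tool_rot: [0.009, 1.0, 0.0, 0.0]
ft_force: [-0.1, -0.7, 0.1]
grip_width: 0.0365
grip_force: 0.0
```

Request:
send_rows(
  moves=[0, 0, 0, 0, 0, 0, 0, 0, 0, 0, 0, 0, 0, 0, 0, 0, 0, 0, 0, 0, 0, 0, 0, 0, 0, 0, 0, 0, 0, 0, 0, 0, 0, 0, 0],
)

```text
time: 7.37
position: [0.4277, 0.2123, 0.0178]
tool_rot: [0.009, 1.0, 0.0, 0.0]
ft_force: [-0.3, -0.4, 1.4]
grip_width: 0.0083
grip_force: 20.0
```

Request:
send_rows(
  moves=[0, 0, 0, 4, 0, 0, 0, 0, 0, 0, 8, 0, 0, -0.12, 0, 0, -2.5, 11, 0, 0, -0.24, 0, 0, -5.5, 13.5, 0, 0, -0.36, 0, 0, -9, 14.5, 0, 0, -0.48],
)

```text
time: 7.78
position: [0.4291, 0.1223, 0.1656]
tool_rot: [0.248, 0.969, 0.001, 0.003]
ft_force: [0.7, 0.3, -1.1]
grip_width: 0.0083
grip_force: 20.0
```

Request:
send_rows(
  moves=[0, 0, -3.6, 0, 0, 0, -0.12, 0, 0, -7.2, 0, 0, 0, -0.24, 0, 0, -10.8, 0, 0, 0, -0.36, 0, 0, -14.4, 0, 0, 0, -0.48, 0, 0, -18, 0, 0, 0, -0.6],
)

```text
time: 8.2
position: [0.427, -0.0593, 0.1627]
tool_rot: [0.525, 0.851, 0.0, -0.0]
ft_force: [0.7, 0.0, -0.6]
grip_width: 0.0087
grip_force: 20.0
```

Request:
send_rows(
  moves=[0, 1.2, -3.1, 0, 0, 0, -0.12, 0, 2.4, -6.2, 0, 0, 0, -0.24, 0, 3.6, -9.3, 0, 0, 0, -0.36, 0, 4.8, -12.4, 0, 0, 0, -0.48, 0, 5.8, -15.5, 0, 0, 0, -0.6],
)

```text
time: 8.62
position: [0.4858, -0.2144, 0.1625]
tool_rot: [0.753, 0.658, 0.0, -0.0]
ft_force: [0.3, 0.1, -0.4]
grip_width: 0.0087
grip_force: 20.0
```

Request:
send_rows(
  moves=[0, 0, 0, 0, 0, 0, -0.09, 0, 0, 0, 0, 0, 0, -0.18, 0, 0, 0, 0, 0, 0, -0.266, 0, 0, 0, 0, 0, 0, -0.266, 0, 0, 0, 0, 0, 0, -0.266],
)

```text
time: 9.03
position: [0.4852, -0.2125, 0.1624]
tool_rot: [0.831, 0.556, -0.0, -0.0]
ft_force: [-0.3, 0.1, -1.3]
grip_width: 0.0084
grip_force: 20.0
```

```bash
python3 - <<'E'
from h import *
s=monitor.get_obs(); M=R.from_quat(s["tool_rot"]).as_matrix(); print(s["position"],np.degrees(np.arctan2(M[1,1],M[0,1])),s["grip_width"],s["grip_force"])
v=get("wrist"); c=v["img"].copy(); cv2.imwrite("pics/w4raw.png",c)
f=np.array([.5724,-.1682]);d=np.array([.923,-.385]);y=np.array([.385,.923])
def W(a,b,z): return [*(f+a*d+b*y),z]
for q in proj(v,[W(-.063,-.0333,.038),W(-.0495,.0457,.038),W(-.129,.082,.0565),W(-.063,.0057,.028)]):
    print(q.round(0)); cv2.circle(c,tuple(int(i) for i in q),4,(0,255,255),1)
cv2.imwrite("pics/w4.png",c)
E
```

```text
[ 0.48524349 -0.21254337  0.16238319] -22.451143998670926 0.008446829161807133 19.990465342998505
[313. 150.]
[331.  47.]
[218. -16.]
[314. 102.]
```

View pics/w4.png

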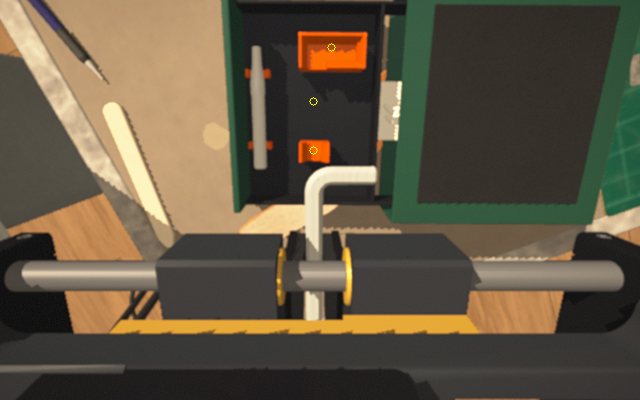

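Wrist view: the long rest is at about (314,151) and the short rest at about (332,52), both within a few pixels of the predictions. The held key's bend is at (318,178). Now I'll work out the exact shift.

```bash
python3 - <<'E'
from h import *
s=monitor.get_obs(); v=get("wrist"); hsv=cv2.cvtColor(v["img"],cv2.COLOR_BGR2HSV)
f=np.array([.5724,-.1682]);d=np.array([.923,-.385]);y=np.array([.385,.923])
m=((hsv[...,0]<16)&(hsv[...,1]>170)&(hsv[...,2]>70)).astype(np.uint8); m[:,:285]=0; m[:,380:]=0; m[170:]=0
n,l,st,cc=cv2.connectedComponentsWithStats(m)
for i in range(1,n):
    if st[i,4]<60: continue
    c=cv2.findContours((l==i).astype(np.uint8),0,1)[0][0].reshape(-1,2)
    r=cv2.minAreaRect(c.astype(np.float32)); P=plane(v,c,.038)[:,:2]-f; a=P@d*1000;b=P@y*1000
    q=plane(v,cv2.boxPoints(r),.038)[:,:2]; e=q[1]-q[0]; e2=q[2]-q[1]
    print(st[i].tolist(),"a",a.min().round(1),a.max().round(1),"b",b.min().round(1),b.max().round(1),"ang",np.degrees(np.arctan2(e[1],e[0])).round(1),np.degrees(np.arctan2(e2[1],e2[0])).round(1))
# two-view height check of rests: wrist vs top centroids of long rest
t=get("top")
C=cloud(v); print("rest depth z", [np.percentile(C[...,2][(l==i)],[50,95]).round(4).tolist() for i in range(1,n) if st[i,4]>60])
# held key
zt=s["position"][2]-.0178+.008
mk=(hsv[...,1]<60)&(hsv[...,2]>110); mk=mk.astype(np.uint8); roi=(298,160,382,232)
x0,y0,x1,y1=roi; z=np.zeros_like(mk); z[y0:y1,x0:x1]=mk[y0:y1,x0:x1]
n,l,st,_=cv2.connectedComponentsWithStats(z); r,c=np.nonzero(l==1+np.argmax(st[1:,4]))
P=plane(v,np.c_[c,r],zt)[:,:2]*1000-np.array(s["position"])[:2]*1000
kx=-y; ky=d; a=P@kx; b=P@ky
L=P[(a>-30)]; vx,vy,cx,cy=cv2.fitLine(L.astype(np.float32),cv2.DIST_HUBER,0,.01,.01).ravel()
print("key dir",np.degrees(np.arctan2(vy,vx)),"line off ky",np.median(b[a>-30]),"x min",a.min(),"short max b",b.max(), "short mid a",np.median(a[b>15]))
# box edges in the wrist view: top of case
k=(C[...,2]>.056)&(C[...,2]<.072); k[:, :390]=False; k[225:]=False
r=cv2.minAreaRect((C[k][:,:2]*1000).astype(np.float32)); print("case",r)
E
```

```text
[298, 31, 70, 42, 2777] a -75.1 -21.8 b 28.0 57.3 ang 65.5 -23.5
[298, 140, 33, 24, 718] a -75.8 -49.0 b -44.1 -24.9 ang -22.5 -111.7
rest depth z [[0.0325, 0.039], [0.0291, 0.0386]]
key dir 65.52007 line off ky 0.23901158638274578 x min -45.663143000051456 short max b 30.63006989974116 short mid a -41.64340580226893
case ((644.734130859375, -208.02435302734375), (161.9740753173828, 164.35150146484375), 67.22527313232422)
```

Request:
send_rows(
  moves=[0, 1.2, 2.8, 0, 0, 0, -0.003, 0, 2.4, 5.6, -1, 0, 0, -0.005, 0, 3.1, 7.2, -4, 0, 0, -0.005, 0, 3.1, 7.2, -7.5, 0, 0, -0.005, 0, 3.1, 7.2, -9.7, 0, 0, -0.005],
)

```text
time: 9.6
position: [0.5163, -0.1389, 0.0638]
tool_rot: [0.832, 0.555, -0.0, -0.001]
ft_force: [-1.3, -0.5, -0.5]
grip_width: 0.0083
grip_force: 20.0
```

Request:
send_rows(
  moves=[0, 0, 0, 0, 0, 0, 0, 0, 0, 0, 0, 0, 0, 0],
)

```text
time: 9.77
position: [0.516, -0.1402, 0.0648]
tool_rot: [0.833, 0.553, -0.001, -0.001]
ft_force: [0.2, -0.7, -0.8]
grip_width: 0.0088
grip_force: 20.0
```

```bash
python3 - <<'E'
from h import *
s=monitor.get_obs(); p=np.array(s["position"]); M=R.from_quat(s["tool_rot"]).as_matrix(); print(p,np.degrees(np.arctan2(M[1,1],M[0,1])),s["ft_force"])
f=np.array([.5724,-.1682]);d=np.array([.923,-.385]);y=np.array([.385,.923]); print("a,b",(p[:2]-f)@d,(p[:2]-f)@y)
v=get("wrist"); cv2.imwrite("pics/w5.png",v["img"])
E
```

```text
[ 0.51597451 -0.14016887  0.06482156] -22.802887852701403 [ 0.238556   -0.66498763 -0.79465666]
a,b -0.06287271411984949 0.004148922525762162
```

View pics/w5.png

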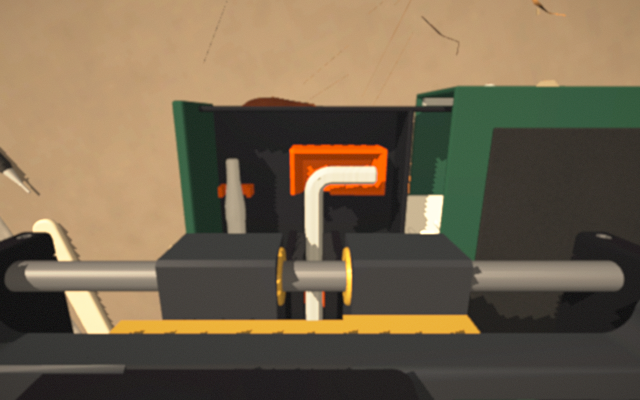

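The short leg (rows 167–183, columns 306–377) lies over the pocket (columns 289–387), centred within about 1 mm. I'll lower it now.

Request:
send_rows(
  moves=[0, 0, 0, -0.5, 0, 0, 0, 0, 0, 0, -1, 0, 0, 0, 0, 0, 0, -1.4, 0, 0, 0, 0, 0, 0, -1.7, 0, 0, 0, 0, 0, 0, -1.7, 0, 0, 0],
)

```text
time: 10.23
position: [0.5164, -0.1408, 0.0484]
tool_rot: [0.833, 0.553, -0.0, -0.0]
ft_force: [-0.1, -0.1, -0.3]
grip_width: 0.0082
grip_force: 20.0
```

Request:
send_rows(
  moves=[0, 0, 0, -0.1, 0, 0, 0, 0, 0, 0, -0.2, 0, 0, 0, 0, 0, 0, -0.25, 0, 0, 0, 0, 0, 0, -0.25, 0, 0, 0, 0, 0, 0, -0.25, 0, 0, 0],
)

```text
time: 10.65
position: [0.5167, -0.1408, 0.0461]
tool_rot: [0.833, 0.553, 0.0, 0.0]
ft_force: [-0.6, 0.2, -1.3]
grip_width: 0.0085
grip_force: 20.0
```

Request:
send_rows(
  moves=[0.15, 0, 0, 0, 0, 0, 0, 0.2, 0, 0, 0, 0, 0, 0, 0.3, 0, 0, 0, 0, 0, 0, 0.3, 0, 0, 0, 0, 0, 0, 0.3, 0, 0, 0, 0, 0, 0],
)

```text
time: 11.07
position: [0.5167, -0.1408, 0.0462]
tool_rot: [0.833, 0.553, 0.0, 0.0]
ft_force: [0.3, -0.1, -0.7]
grip_width: 0.0241
grip_force: 0.0
```

Request:
send_rows(
  moves=[0.3, 0, 0, 0.5, 0, 0, 0, 0.3, 0, 0, 1.5, 0, 0, 0, 0.3, 0, 0, 3.5, 0, 0, 0, 0.3, -1.5, -3.5, 6, 0, 0, 0, 0.3, -3, -7.2, 8, 0, 0, 0],
)

```text
time: 11.48
position: [0.4892, -0.2061, 0.1248]
tool_rot: [0.832, 0.555, 0.0, 0.0]
ft_force: [-0.2, -0.1, 0.4]
grip_width: 0.0263
grip_force: 0.0
```

Request:
send_rows(
  moves=[0.3, -0.5, -1.5, 1.5, 0, 0, 0, 0.3, -0.5, -1.5, 3.5, 0, 0, 0, 0.3, -0.5, -1.5, 3.5, 0, 0, 0, 0, -0.5, -1.5, 3.5, 0, 0, 0, 0, -0.5, -1.5, 3.5, 0, 0, 0],
)

```text
time: 11.9
position: [0.4836, -0.2215, 0.1581]
tool_rot: [0.833, 0.553, -0.0, -0.0]
ft_force: [-0.2, -0.2, -0.6]
grip_width: 0.0191
grip_force: 0.0
```

```bash
python3 - <<'E'
from h import *
s=monitor.get_obs(); p=np.array(s["position"]); print(s["time"],p,s["grip_width"])
v=get("wrist"); cv2.imwrite("pics/w6.png",v["img"])
E
```

```text
11.9 [ 0.48356856 -0.22153748  0.1580693 ] 0.019060906651333462
```

View pics/w6.png

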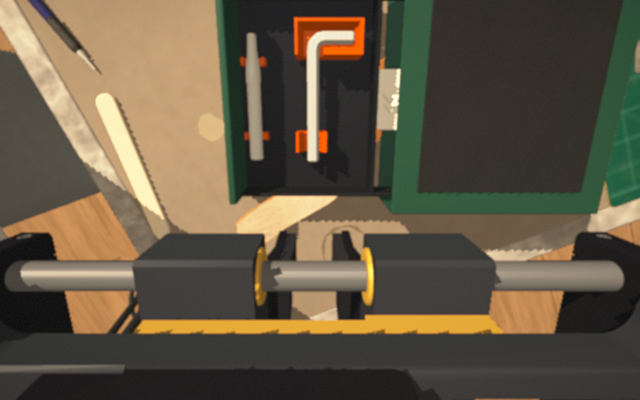

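The key lies in both notches: long leg across the rest at (312,142), short leg in the pocket at (335,38). I'll check the depth, then swing round to the drawer front for the closing press.

Request:
send_rows(
  moves=[0, -1.3, 2.3, 0, 0, 0, 0.12, 0, -2.6, 4.6, 0, 0, 0, 0.24, 0, -3.9, 6.9, 0, 0, 0, 0.36, 0, -5.2, 9.2, 0, 0, 0, 0.48, 0, -6.35, 11.7, 0, 0, 0, 0.6],
)

```text
time: 12.37
position: [0.4189, -0.1033, 0.157]
tool_rot: [0.63, 0.776, -0.0, -0.001]
ft_force: [0.1, 0.7, 0.3]
grip_width: 0.0005
grip_force: 0.0
```

Request:
send_rows(
  moves=[0, 0, 0, 0, 0, 0, 0.12, 0, 0, 0, 0, 0, 0, 0.24, 0, 0, 0, 0, 0, 0, 0.36, 0, 0, 0, 0, 0, 0, 0.48, 0, 0, 0, 0, 0, 0, 0.6],
)

```text
time: 12.78
position: [0.4198, -0.104, 0.1571]
tool_rot: [0.372, 0.928, 0.0, -0.001]
ft_force: [-1.0, 0.4, -0.2]
grip_width: 0.0005
grip_force: 0.0
```

Request:
send_rows(
  moves=[0, 0, 0, 0, 0, 0, 0.12, 0, 0, 0, 0, 0, 0, 0.24, 0, 0, 0, 0, 0, 0, 0.36, 0, 0, 0, 0, 0, 0, 0.371, 0, 0, 0, 0, 0, 0, 0.371],
)

```text
time: 13.2
position: [0.4199, -0.1044, 0.1573]
tool_rot: [0.199, 0.98, 0.0, -0.001]
ft_force: [0.5, 0.3, -0.4]
grip_width: 0.0007
grip_force: 0.0
```

```bash
python3 - <<'E'
from h import *
s=monitor.get_obs(); p=np.array(s["position"]); M=R.from_quat(s["tool_rot"]).as_matrix(); print(s["time"],p,np.degrees(np.arctan2(M[1,1],M[0,1])),s["grip_width"])
f=np.array([.5724,-.1682]);d=np.array([.923,-.385]);y=np.array([.385,.923]); print("a,b",(p[:2]-f)@d,(p[:2]-f)@y)
for n in ("top",):
    v=get(n); C=cloud(v)
    L=C[...,:2]-f;a=L@d;b=L@y; h=cv2.cvtColor(v["img"],cv2.COLOR_BGR2HSV)
    g=(h[...,1]<90)&(h[...,2]>90)&(abs(a+.063)<.012)&(b>-.06)&(b<.05)
    for lo in (-.05,-.03,-.01,.01,.03): k=g&(b>lo)&(b<lo+.02); print(lo,k.sum(),np.median(C[...,2][k]).round(4),np.median(a[k]).round(4))
    g=(h[...,1]<90)&(h[...,2]>90)&(a>-.055)&(a<-.03)&(abs(b-.045)<.012); print("short",g.sum(),np.median(C[...,2][g]).round(4),np.median(b[g]).round(4))
E
```

```text
13.2 [ 0.4199416  -0.10439511  0.15729799] 67.05768369911388 0.0006652750840413001
a,b -0.16528398184792897 0.00019542817040789362
-0.05 1 0.0336 -0.0571
-0.03 0 nan nan
-0.01 0 nan nan
0.01 0 nan nan
0.03 13 0.0344 -0.0567
short 25 0.0349 0.0456
  return _methods._mean(a, axis=axis, dtype=dtype,
  ret = ret.dtype.type(ret / rcount)
```

Request:
send_rows(
  moves=[0, 0, 0, -4, 0, 0, 0, 0, 0, 0, -8, 0, 0, 0, 0, 0, 0, -11, 0, 0, 0, 0, 0, 0, -12, 0, 0, 0, 0, 0, 0, -12, 0, 0, 0],
)

```text
time: 13.67
position: [0.4188, -0.1042, 0.0353]
tool_rot: [0.199, 0.98, 0.001, -0.003]
ft_force: [-0.8, 0.7, -1.8]
grip_width: 0.0004
grip_force: 0.0
```

Request:
send_rows(
  moves=[0, 0.92, -0.39, 0, 0, 0, 0, 0, 1.85, -0.77, 0, 0, 0, 0, 0, 2.22, -0.92, 0, 0, 0, 0, 0, 2.49, -1.04, 0, 0, 0, 0, 0, 2.95, -1.23, 0, 0, 0, 0],
)

```text
time: 14.08
position: [0.4496, -0.1172, 0.0389]
tool_rot: [0.198, 0.98, 0.0, -0.0]
ft_force: [-3.2, -0.3, 2.2]
grip_width: -0.0
grip_force: 1.3
```

Request:
send_rows(
  moves=[0, 0.6, -0.25, 0, 0, 0, 0, 0, 1.3, -0.54, 0, 0, 0, 0, 0, 2.0, -0.83, 0, 0, 0, 0, 0, 2.7, -1.13, 0, 0, 0, 0, 0, 3.4, -1.42, 0, 0, 0, 0],
)

```text
time: 14.5
position: [0.4846, -0.1318, 0.0381]
tool_rot: [0.198, 0.98, 0.0, -0.0]
ft_force: [-3.2, 2.0, 3.0]
grip_width: 0.0003
grip_force: 1.6
```

Request:
send_rows(
  moves=[0, 0.7, -0.29, 0, 0, 0, 0, 0, 1.4, -0.58, 0, 0, 0, 0, 0, 2.1, -0.88, 0, 0, 0, 0, 0, 2.8, -1.17, 0, 0, 0, 0, 0, 3.5, -1.46, 0, 0, 0, 0],
)

```text
time: 14.92
position: [0.5195, -0.1465, 0.0379]
tool_rot: [0.198, 0.98, -0.0, -0.0]
ft_force: [-4.1, 0.9, 2.2]
grip_width: 0.0004
grip_force: 1.7
```

Request:
send_rows(
  moves=[0, 0.6, -0.25, 0, 0, 0, 0, 0, 1.2, -0.5, 0, 0, 0, 0, 0, 1.7, -0.71, 0, 0, 0, 0, 0, 2.2, -0.92, 0, 0, 0, 0, 0, 2.5, -1.04, 0, 0, 0, 0],
)

```text
time: 15.33
position: [0.5448, -0.1572, 0.0379]
tool_rot: [0.198, 0.98, -0.0, 0.0]
ft_force: [-2.7, -0.6, 1.7]
grip_width: 0.0004
grip_force: 1.3
```

Request:
send_rows(
  moves=[0, 0.25, -0.1, 0, 0, 0, 0, 0, 0.5, -0.21, 0, 0, 0, 0, 0, 0.75, -0.31, 0, 0, 0, 0, 0, 0.95, -0.4, 0, 0, 0, 0, 0, 1.1, -0.46, 0, 0, 0, 0],
)

```text
time: 15.75
position: [0.555, -0.1614, 0.0379]
tool_rot: [0.198, 0.98, -0.0, -0.0]
ft_force: [-2.7, -0.1, 1.3]
grip_width: 0.0005
grip_force: 1.3
```

Request:
send_rows(
  moves=[0, 0.1, -0.04, 0, 0, 0, 0, 0, 0.2, -0.08, 0, 0, 0, 0, 0, 0.3, -0.12, 0, 0, 0, 0, 0, 0.4, -0.16, 0, 0, 0, 0, 0, 0.4, -0.16, 0, 0, 0, 0],
)

```text
time: 16.17
position: [0.5576, -0.1623, 0.0379]
tool_rot: [0.198, 0.98, 0.0, -0.002]
ft_force: [-5.6, -0.8, 2.6]
grip_width: 0.0001
grip_force: 2.5
```

Request:
send_rows(
  moves=[0, 0.1, -0.04, 0, 0, 0, 0, 0, 0.25, -0.1, 0, 0, 0, 0, 0, 0.25, -0.1, 0, 0, 0, 0],
)

```text
time: 16.42
position: [0.5576, -0.1623, 0.0379]
tool_rot: [0.198, 0.98, 0.001, -0.004]
ft_force: [-10.0, 1.2, 6.4]
grip_width: 0.0008
grip_force: 4.6
```

Firmly on the stop. I'll ease back smoothly, then check.

Request:
send_rows(
  moves=[0, -0.3, 0.12, 0, 0, 0, 0, 0, -0.7, 0.29, 0, 0, 0, 0, 0, -1.2, 0.5, 0, 0, 0, 0, 0, -2.5, 1.04, 0, 0, 0, 0, 0, -5, 2.08, 0, 0, 0, 0],
)

```text
time: 16.83
position: [0.516, -0.1453, 0.0387]
tool_rot: [0.198, 0.98, -0.001, 0.005]
ft_force: [0.2, -1.1, -0.4]
grip_width: 0.0004
grip_force: 0.0
```

Request:
send_rows(
  moves=[0, -3, 1.5, 0, 0, 0, 0, 0, -6, 3, 0, 0, 0, 0, 0, -7, 4, 4, 0, 0, 0, 0, -7, 5, 8, 0, 0, 0, 0, -7, 8, 10, 0, 0, 0],
)

```text
time: 17.25
position: [0.4442, -0.0653, 0.1407]
tool_rot: [0.2, 0.98, -0.001, 0.004]
ft_force: [2.5, 0.3, -0.4]
grip_width: 0.0006
grip_force: 0.0
```

Request:
send_rows(
  moves=[0, 0, 4, 0, 0, 0, 0, 0, 0, 8, 0, 0, 0, 0, 0, 0, 12, 0, 0, 0, 0, 0, 0, 12, 0, 0, 0, 0, 0, 0, 12, 0, 0, 0, 0],
)

```text
time: 17.67
position: [0.4421, 0.0592, 0.1385]
tool_rot: [0.195, 0.981, 0.0, 0.002]
ft_force: [0.8, 0.6, 0.4]
grip_width: 0.0003
grip_force: 0.0
```

```bash
python3 - <<'E'
from h import *
s=monitor.get_obs(); print(s["time"],s["position"],s["ft_force"])
f=np.array([.5724,-.1682]);d=np.array([.923,-.385]);y=np.array([.385,.923])
for n in ("top","side"):
    v=get(n);C=cloud(v);L=C[...,:2]-f;a=L@d;b=L@y;z=C[...,2]
    k=(abs(b)<.075)&(a<-.003)&(a>-.2)&(z>.045)&(z<.075); print(n,k.sum(),np.percentile(a[k],[0,3,50]).round(4) if k.any() else "")
E
```

```text
17.6667 [0.44212549 0.05922231 0.13848286] [0.77941226 0.56653133 0.3513646 ]
top 148 [-0.0121 -0.0116 -0.0094]
side 138 [-0.0162 -0.0152 -0.0125]
```

```bash
python3 -c "
from rig import workorder
print(workorder.hand_in())"
```

```text
the job is handed in; nothing more can be done
None
```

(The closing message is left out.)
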